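# Zero the rate meter and hold the contamination probe over the tube rack

### The arm

A 7-joint arm with a two-finger parallel gripper is mounted at the origin on a cart in front of the work surface, level with it; the furniture and walls round the work are solid. World frame = base frame: x ahead of the robot, y to its left, z up, the work surface at z = 0. Lengths are in m, angles in rad, forces in N, time in s.
With the tool pointing down it reaches from about 0.425 to 0.925 m from the base axis. Payload 6.8 kg.
Tool frame: the origin (TCP) lies between the finger pads; the fingertips stand 17 mm ahead of it and the grasp point (between the pads) lies 2 mm behind it; z points along the fingers, y is the direction in which the jaws open and shut (so a half turn about z gives the same grasp; the last joint's range is limited). The gripper opens to 85 mm and grips with 20 to 120 N. Pads are 22 mm wide; open, the fingers measure 114 mm over their backs; the gripper's body (76 mm by 85 mm) begins 54 mm behind the grasp point. The pads swing forward as they close: fully open they stand 13 mm farther back than shut.
Start: joints at [1.02, 0.477, 0.022, 1.555, -0.011, 1.109, -0.083], TCP at [0.289, -0.61, 0.248] pointing down, gripper open.
Joint ranges: [-2.96, 2.96], [-0.34, 2.1], [-1.41, 1.46], [0.24, 2.44], [-1.37, 4.51], [0.17, 1.92], [-2.96, 2.96]. Speed limits (rad/s): [2.39, 2.39, 3.14, 3.14, 3.14, 3.14, 3.14].

### API

Orientations are given as a unit quaternion [w, x, y, z].
In Python, from station import bot gives the robot as it stands. The module is installed in compiled form; this text tells all that it offers.
- The arm moves only by the tool carry_out, never from a script. Its argument "moves" is a list of rows, each a list of 3 entries, a list of its own where there are three numbers: the turn, a rotation vector about the tool's x, y, z in degrees, then the shift along the tool's x, y, z in cm, then the finger opening in cm, from 0 to 8.54. A call has 1 to 5 rows; each row is the pose to reach, as a shift and turn from the pose commanded when the call began, along the tool's axes at that moment; what a row does not reach only later rows make up. A row lasts 1/8 s, in which the tool goes at most 62.5 mm and 10.7 degrees, less where a joint would pass 70% of its speed; a pose out of reach is approached as far as the arm can. A call with a gripper value outside its range is refused whole. The fingers move at their own pace and stop on an object; "newtons" is the grip in N (left out, the last holds). Time passes only in rows, so rows that repeat a pose let the fingers close. It gives the time, the measured TCP pose, the force and the opening at its end, in the units of the state.
- bot.get_obs(): the state, without advancing time (a new reading comes with each control period).
- bot.read_camera(name): name is "scene" or "top"; returns the picture (384x512x3 uint8, red, green, blue); there is no depth.
- bot.camera_info(name): a dict with "vertical_fov" (degrees; the focal length in pixels is half the picture's height over the tangent of half this angle, whatever the lens; pixels are square), "cx", "cy" (the principal point, pixels), "k1" (the pictures are not rectified: a ray, as slopes to the right and down, at radius r is drawn at 1 + k1 r^2 times it, then the intrinsics apply), "position" and "attitude" of the camera in the world. Camera axes: x right, y up, looking along -z (the intrinsics and any distortion apply to the point x, -y, -z); pixel columns grow to the right and rows downward; lengths in m; the calibration is good to about 2 mm. A picture is of the moment at which its call begins. camera_info takes no time and is no camera call.
- bot.hand_in(): hands the job in, once; it reports no verdict.
Trained networks look in the newest picture that a camera, given by its name, has taken for a name from the list of things; names that differ only in an ending like _2 or _b are one class to them, and where a whole thing is asked for, a point or a joint stands for the part that bears it (a point fixed in the world has none). Each returns a list of dicts, best first, with "score" (0 to 1); they miss things now and then, are a little off and sometimes report something else, mostly with a low value. They report only what shows in the picture. A call takes as long as a camera call. They do not tell look-alikes from the thing itself.
- bot.silhouettes(label, camera): "region" (384x512 bool, what is visible of it) and "location" ([column, row] in pixels, amid what is visible of it).
The state is a dict: "t": time; "q": joint angles; "joint_vel": joint speeds; "joint_torque": joint torques, N m; "eef_pos": TCP position; "tool_rot": TCP orientation; "contact_force": force on the tool from outside, world axes, zero at the start; "torque": the same for the moment, N m; "gripper_width": opening from 0.0 (shut) to 1.0 (fully open).
Only numpy, scipy, OpenCV 4.12 (cv2) and the standard library are available. Lean on these libraries where they do the work, as an engineer would, in place of code of your own. Each camera call takes 0.05 s, during which the arm holds its last target. There are 200 camera calls.

### The job

Check the empty tube rack on the open bench for contamination. First, with the yellow probe still lying in its dock, press the red plunger on top of the rate meter right down to its stop and let it spring back up, which zeroes the background. Then lift the probe by its black handle, carry it clear over whatever stands on the bench, and finish holding it level about one centimetre above the middle of the rack, lengthwise along it, still and without ever touching the rack; leave the rack and the other things on the bench where they stand, and do not put the probe down or let go.

Things in the scene. Friction and masses are not known exactly. Their poses are not given: they have to be found in the camera images.
- plunger_top (a point): centre of the flat top of the red mushroom plunger head (38 mm across, 12 mm high) on top of the rate meter, a fixed white upright instrument 84 mm deep (x) x 110 mm wide (y) x 120 mm tall that stands behind the balance. At rest the top is 154 mm above the bench; the head travels 12 mm straight down. Axes are the meter's: z up.
- plunger (a joint): travel of the plunger in m: 0 at rest (up), 0.012 at its stop. Spring return; about 2 N to start it, about 6 N at the stop.
- dock: fixed grey open tray in which the probe lies at the start, 70 x 140 mm (x, y) and 16 mm high, walls and floor 6 mm thick; the probe lies in it with about 6 mm of play all round and lifts straight out. Origin: centre of its underside, on the bench; y is its length, z up.
- probe: the loose cordless probe, about 0.25 kg: a yellow flat head 46 x 116 x 26 mm (x, y, z) with its flat sensing face underneath, and above it a black handle bar 24 mm wide (x), 104 mm long (y) and 24 mm high (62 to 86 mm above the face) on two end posts (the open space under the bar is 36 mm high and 76 mm long). Grasp the bar across x at its middle. Origin: centre of the sensing face; y is its length, z up. At the start the face is 6 mm above the bench, in the dock.
- probe_face (a point): centre of the probe's flat sensing face (its underside); axes as the probe.
- probe_handle (a point): middle of the probe's handle bar, 74 mm above the sensing face; axes as the probe.
- rack: the empty blue tube rack that stands loose on the open bench beside the balance (not the one far away at the right end): 52 x 136 x 60 mm (x, y, z), about 0.15 kg. Origin: centre of its underside, on the bench; y is its length, z up. The rack and the dock lie on opposite sides of the balance; which is left and which is right varies.
- rack_top (a point): centre of the rack's flat top, 60 mm above the bench; axes as the rack.
- balance: the fixed beige balance with draught shield between dock and rack, about 316 mm deep (x), 205 mm wide (y, reaching up to 0.12 m either side of its origin) and 182 mm tall. Origin: underside.
- amber_bottle: bystander: brown bottle with black cap, 64 mm across, 135 mm tall; origin at its underside.
- yellow_cap_bottle: bystander: white bottle with yellow cap, 68 mm across, 150 mm tall; origin at its underside.
- beaker: bystander: glass beaker, 90 mm across, 133 mm tall; origin at its underside.
- dish: bystander: flat culture dish, 58 mm across, 15 mm high; origin at its underside.
Not all that is in view belongs to the job. What is shaped like the probe but purple is not meant.

How it is judged:
On the way, in this order (a step that is already met when the one before it is completed fails the run):
1. plunger pressed to its stop (at least 11 of 12 mm) with the probe still lying in its dock (value of joint plunger above 0.011 m and distance of probe from where it was at the start of the episode below 0.01 m), for 0.1 s.
2. plunger let go and sprung back up, the probe still lying in its dock (value of joint plunger below 0.001 m and distance of probe from where it was at the start of the episode below 0.01 m), for 0.1 s.
3. probe lifted out of the dock in the fingers (z of probe_face in the frame of dock above 0.04 m and contact force between the fingers and probe above 0.5 N), for 0.1 s.
At the end, for the whole second after the job is handed in: Probe held still in the fingers, its face 4 to 18 mm above the rack's top, not touching it; centred within 12 mm, lengthwise along the rack within 8 degrees (either way round), level within 5 degrees; rack upright within 15 mm of where it stood; plunger up (z of probe_face in the frame of rack_top between 0.004 and 0.018 m and height (world z) of probe_face above 0.062 m and horizontal distance between probe_face and rack_top below 0.012 m and angle between the y axis of probe and the y axis of rack, either way round below 0.14 rad and angle between probe's own z axis and vertical below 0.09 rad and linear speed of probe below 0.02 m/s and angular speed of probe below 0.15 rad/s and contact force between the fingers and probe above 1 N and contact force between each of probe, the arm and rack below 0.05 N and angle between rack's own z axis and vertical below 0.05 rad and distance of rack from where it was at the start of the episode below 0.015 m and value of joint plunger below 0.002 m); the arm keeps its last pose, push and grip.
It fails at once if the probe or the arm touches the rack (contact force between any of probe, the arm and rack above 0.3 N).
It fails at once if the probe knocks against the balance (contact force between probe and balance above 1 N).
It fails at once if a bystander or the rack is pushed more than 20 mm or tipped (distance of any of rack, amber_bottle, yellow_cap_bottle, beaker, dish from where it was at the start of the episode above 0.02 m or angle between any of amber_bottle, yellow_cap_bottle, beaker's own z axis and vertical above 0.3 rad).
It also fails if it takes over 64 s, if anything falls off the work surface, if the arm or the gripper's body presses on something with over 40 N, if the wrist force passes 120 N, or if a joint passes its speed limit or range.

## Working session

There is one attempt and no reset: what is moved stays moved. The work goes in short steps, Python scripts to look and compute and a tool call to move; the robot and the scene stay as the last step left them, time stands still between calls to the robot, and variables do not carry over. Pictures are saved under pics/ and viewed, about 8 in all and at most 12, crops included, and the job is handed in when it is done.

Besides the shell and the picture viewer there is one more tool, called after "Emit:" in YAML: its name, and indented under it one key for each argument. carry_out: Moves the arm, as the interface text tells. Its arguments: {"type":"object","properties":{"moves":{"type":"array"},"newtons":{"type":"number"}},"required":["moves"]}

```bash
mkdir -p pics; ls; python3 - <<'E'
from station import bot
import cv2
for c in("scene","top"):
    im=bot.read_camera(c); cv2.imwrite(f"pics/{c}0.png",im[:,:,::-1]); print(bot.camera_info(c))
print(bot.get_obs())
E
```

```text
pics
{'vertical_fov': 42.57108013068301, 'cx': 263.18111074672146, 'cy': 193.79690061162756, 'k1': -0.18714719625786605, 'position': array([-0.22081155, -1.28352707,  1.04576183]), 'attitude': array([ 0.84721993,  0.4621459 , -0.1165359 , -0.23464643])}
{'vertical_fov': 56.19835371658975, 'cx': 257.4778220118247, 'cy': 191.99478468007302, 'k1': -0.040164173706987466, 'position': array([ 0.30303593, -0.04751682,  1.15718567]), 'attitude': array([-0.70324649, -0.0593177 ,  0.06210309,  0.70574004])}
{'t': 0.1, 'q': array([ 1.0199062 ,  0.47774707,  0.02230487,  1.55634802, -0.01149494,
        1.10929166, -0.08310308]), 'joint_vel': array([-0.00148296, -0.00280263,  0.00210406, -0.00264211, -0.00037353,
        0.00023858, -0.00028953]), 'joint_torque': array([ 5.31444573e-03, -5.97754383e+01,  1.61451146e+00, -2.81951398e+01,
        1.29034903e-02,  5.04388139e-03, -1.83614821e-05]), 'eef_pos': array([ 0.28900752, -0.60944144,  0.24740424]), 'tool_rot': array([-7.99166938e-04,  9.75585918e-01,  2.19616534e-01, -2.35908711e-04]), 'contact_force': array([-0.976809  ,  0.34483917, -0.42489249]), 'torque': array([-0.0317673 , -0.02244722, -0.0450557 ]), 'gripper_width': 0.9989002087717888}
```

View pics/scene0.png

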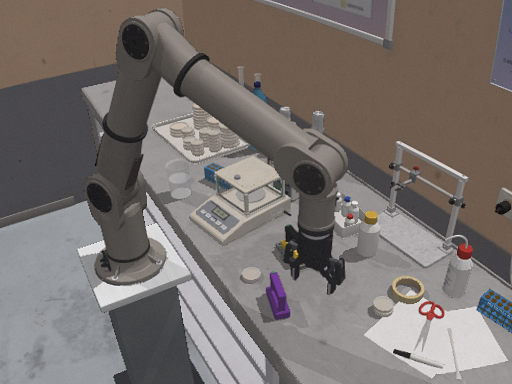

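View pics/top0.png

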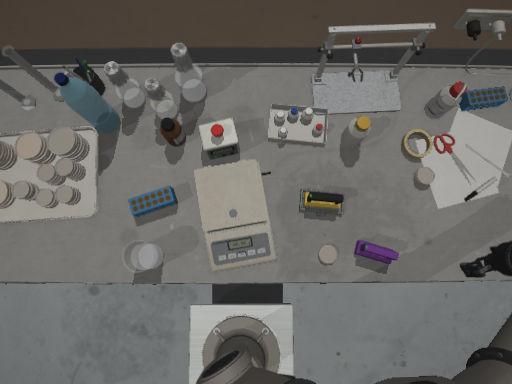

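The top view shows the rack at (152,201), the balance at (235,213), the yellow probe in its dock at (322,202), the red plunger at (217,131), and the purple decoy at (376,252). In the scene view the arm hides the meter and part of the probe.

```bash
cat > h.py <<'E'
from station import bot
import numpy as np, cv2
from scipy.spatial.transform import Rotation as R
from scipy.optimize import minimize
def Rq(q): return R.from_quat(np.r_[q[1:],q[0]])
def cam(c):
    i=bot.camera_info(c); return i,192/np.tan(np.radians(i["vertical_fov"])/2),Rq(i["attitude"])
def proj(P,c):
    i,f,r=cam(c); p=r.inv().apply(np.atleast_2d(P)-i["position"])
    s=np.c_[p[:,0],-p[:,1]]/-p[:,2:]; s=s*(1+i["k1"]*(s**2).sum(1,keepdims=True))
    return s*f+[i["cx"],i["cy"]]
def ray(uv,c):
    i,f,r=cam(c); d=(np.array(uv,float)-[i["cx"],i["cy"]])/f; s=d.copy()
    for _ in range(20): s=d/(1+i["k1"]*(s@s))
    v=r.apply([s[0],-s[1],-1]); return i["position"],v/np.linalg.norm(v)
def at_z(uv,c,z):
    o,v=ray(uv,c); return o+v*(z-o[2])/v[2]
def tri(uvs):  # [(uv,cam)..]
    A=0;b=0
    for uv,c in uvs:
        o,v=ray(uv,c); M=np.eye(3)-np.outer(v,v); A=A+M; b=b+M@o
    return np.linalg.solve(A,b)
def box(x,y,z0,z1): return np.array([[a*x/2,b*y/2,z] for a in(-1,1) for b in(-1,1) for z in(z0,z1)])
def hullmask(P,yaw,pts,c,S=4):
    w=R.from_euler("z",yaw).apply(pts)+P
    h=cv2.convexHull(((proj(w,c)+.5)*S).astype(np.float32))
    m=np.zeros((384*S,512*S),np.uint8); cv2.fillPoly(m,[np.round(h*16).astype(np.int32)],1,shift=4)
    return cv2.resize(m.astype(np.float32),(512,384),interpolation=cv2.INTER_AREA)
def fit(regs,pts,x0,z=0,freez=False):  # regs {cam:mask}
    def cost(p):
        P=[p[0],p[1],p[3] if freez else z]; t=0
        for c,m in regs.items():
            a=hullmask(P,p[2],pts,c); t+=1-np.minimum(a,m).sum()/np.maximum(a,m).sum()
        return t
    n=4 if freez else 3; x0=np.r_[x0,[z]][:n]
    sx=np.vstack([x0]+[x0+np.eye(n)[k]*[.02,.02,.25,.01][k] for k in range(n)])
    r=minimize(cost,x0,method="Nelder-Mead",options=dict(initial_simplex=sx,xatol=1e-4,fatol=1e-4)); return r.x,r.fun
E
python3 - <<'E'
from h import *
for c in("top","scene"):
    bot.read_camera(c)
    for n in["plunger_top","rack","probe","dock","balance","amber_bottle","yellow_cap_bottle","beaker","dish"]:
        for d in bot.silhouettes(n,c)[:3]:
            m=d["region"].astype(np.uint8)
            print(c,n,round(d["score"],2),np.round(d["location"]),m.sum(),cv2.boundingRect(m),at_z(d["location"],c,0.).round(3)[:2])
            np.save(f"m_{c}_{n}_{int(d['location'][0])}.npy",m)
E
ls m_*
```

```text
top rack 0.61 [154. 200.] 923 (129, 186, 48, 30) [0.48  0.285]
top probe 0.68 [321. 199.] 522 (305, 192, 39, 16) [ 0.479 -0.258]
top dock 0.78 [317. 207.] 460 (299, 188, 46, 28) [ 0.453 -0.245]
top amber_bottle 0.82 [173. 130.] 516 (160, 118, 26, 29) [0.716 0.233]
top yellow_cap_bottle 0.78 [357. 130.] 655 (342, 116, 28, 32) [ 0.715 -0.391]
top beaker 0.96 [138. 254.] 1060 (122, 240, 42, 33) [0.303 0.328]
top dish 0.7 [327. 254.] 271 (319, 245, 19, 18) [ 0.301 -0.272]
top dish 0.26 [323. 200.] 612 (304, 191, 41, 19) [ 0.475 -0.266]
scene rack 0.55 [214. 172.] 268 (204, 163, 27, 26) [0.481 0.364]
scene probe 0.76 [287. 233.] 246 (281, 224, 18, 34) [ 0.517 -0.148]
scene probe 0.65 [275. 298.] 707 (266, 271, 24, 48) [ 0.318 -0.391]
scene dock 0.74 [212. 174.] 336 (204, 162, 27, 27) [0.47  0.357]
scene dock 0.59 [283. 252.] 111 (276, 242, 31, 28) [ 0.452 -0.226]
scene yellow_cap_bottle 0.66 [366. 235.] 832 (357, 211, 23, 47) [ 0.743 -0.299]
scene beaker 0.91 [178. 177.] 838 (165, 160, 27, 39) [0.338 0.41 ]
scene dish 0.77 [249. 274.] 253 (241, 267, 19, 17) [ 0.303 -0.261]
m_scene_beaker_178.npy
m_scene_dish_249.npy
m_scene_dock_212.npy
m_scene_dock_283.npy
m_scene_probe_274.npy
m_scene_probe_287.npy
m_scene_rack_213.npy
m_scene_yellow_cap_bottle_365.npy
m_top_amber_bottle_172.npy
m_top_beaker_138.npy
m_top_dish_323.npy
m_top_dish_326.npy
m_top_dock_316.npy
m_top_probe_320.npy
m_top_rack_154.npy
m_top_yellow_cap_bottle_357.npy
```

```bash
python3 - <<'E'
from h import *
im=bot.read_camera("top"); hsv=cv2.cvtColor(im,cv2.COLOR_RGB2HSV)
def comp(m,uv):
    n,l,s,ce=cv2.connectedComponentsWithStats(m.astype(np.uint8)); k=1+np.argmin(np.hypot(*(ce[1:]-uv).T)+1e3*(s[1:,4]<40)); return (l==k).astype(np.float32),s[k],ce[k]
H,S,V=[hsv[:,:,k].astype(int) for k in range(3)]
m,s,ce=comp(((H<8)|(H>172))&(S>140)&(V>80),[217,131]); print("red",s,ce,at_z(ce,"top",.154))
n=np.arange(24)*np.pi/12; cyl=np.vstack([np.c_[.019*np.cos(n),.019*np.sin(n),0*n+z] for z in(-.012,0)])
print("plunger fit",fit({"top":m},cyl,[*at_z(ce,"top",.154)[:2],0],z=.154))
rk=np.load("m_top_rack_154.npy").astype(np.float32); rk=cv2.morphologyEx(rk,cv2.MORPH_CLOSE,np.ones((5,5)))
mb,s,ce=comp(cv2.morphologyEx(((H>95)&(H<120)&(S>110)).astype(np.uint8),cv2.MORPH_CLOSE,np.ones((5,5))),[152,201]); print("blue",s,ce)
B=box(.052,.136,0,.06)
for k in(rk,mb): print("rack",fit({"top":k},B,[.47,.26,-.2]),fit({"top":k},B,[.47,.26,.2]))
pr=np.load("m_top_probe_320.npy").astype(np.float32)
P=np.vstack([box(.046,.116,0,.026),box(.024,.104,.062,.086)])
dk=np.maximum(pr,np.load("m_top_dock_316.npy").astype(np.float32)); 
for y in(-.2,.2): print("probe",fit({"top":pr},P,[.48,-.26,y],z=.006)); print("dock+probe",fit({"top":dk},np.vstack([box(.07,.14,0,.016),P+[0,0,.006]]),[.48,-.26,y]))
# yellow & black
big=cv2.resize(im[100:280,110:400],None,fx=2.7,fy=2.7,interpolation=cv2.INTER_CUBIC); cv2.imwrite("pics/crop1.png",big[:,:,::-1])
E
```

```text
red [211 125  12  11 108] [216.74074074 129.90740741] [0.66180095 0.06654262 0.154     ]
plunger fit (array([0.66514313, 0.06841423, 0.05473752]), np.float64(0.2564544081687927))
blue [129 186  48  30 792] [152.98989899 200.71338384]
rack (array([0.4711895 , 0.2795467 , 0.30319172]), np.float64(0.07299131155014038)) (array([0.47145578, 0.27929248, 0.30013139]), np.float64(0.07247674465179443))
rack (array([0.471525  , 0.28075058, 0.27890265]), np.float64(0.16933786869049072)) (array([0.47058898, 0.28022431, 0.30899651]), np.float64(0.16700637340545654))
probe (array([ 0.47651814, -0.26049357, -0.04685819]), np.float64(0.1505289077758789))
dock+probe (array([ 0.47139944, -0.25777431, -0.14719319]), np.float64(0.10929816961288452))
probe (array([ 0.47542428, -0.26041307, -0.04985545]), np.float64(0.1521739363670349))
dock+probe (array([ 0.4716996 , -0.25784012, -0.14247244]), np.float64(0.11064469814300537))
```

View pics/crop1.png

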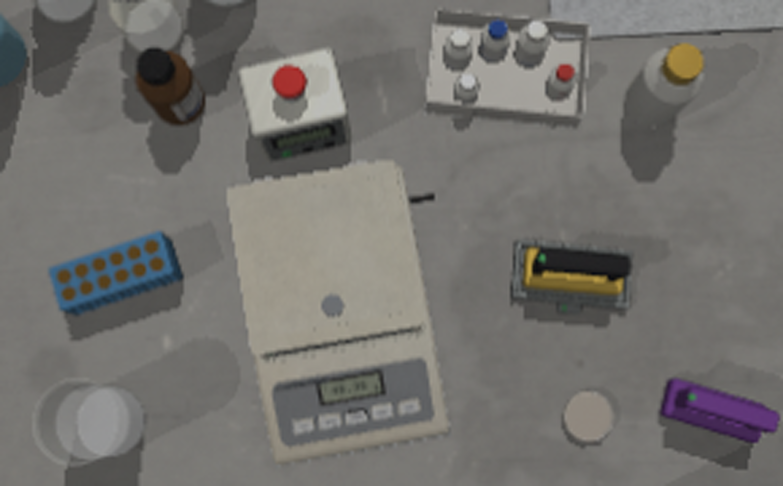

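```bash
cat >> h.py <<'E'
def down(psi): # tool pointing down, tool x at world angle psi deg
    a=np.radians(psi); return R.from_matrix(np.c_[[np.cos(a),np.sin(a),0],[np.sin(a),-np.cos(a),0],[0,0,-1]])
def plan(pos,psi):
    o=bot.get_obs(); r=Rq(o["tool_rot"]); m=r.as_matrix()
    print("t",round(o["t"],2),"pos",o["eef_pos"].round(4),"psi",np.degrees(np.arctan2(m[1,0],m[0,0])).round(2),"tilt",np.degrees(np.arccos(-m[2,2])).round(2),"F",o["contact_force"].round(2),"w",round(o["gripper_width"],3))
    print(" -> turn",np.degrees((r.inv()*down(psi)).as_rotvec()).round(1),"shift cm",(100*r.inv().apply(np.array(pos)-o["eef_pos"])).round(2))
E
python3 -c "
from h import *
plan([.47,-.262,.26],86);plan([.663,.067,.26],86)"
```

```text
t 1.15 pos [ 0.2892 -0.6099  0.2483] psi 25.37 tilt 0.0 F [-1.29  0.59 -0.43] w 0.999
 -> turn [ -0.   -0.  -60.6] shift cm [ 31.24 -23.69  -1.17]
t 1.15 pos [ 0.2892 -0.6099  0.2483] psi 25.37 tilt 0.0 F [-1.29  0.59 -0.43] w 0.999
 -> turn [ -0.   -0.  -60.6] shift cm [ 62.77 -45.15  -1.17]
```

Emit:
carry_out:
  moves:
    - [[0,0,-10],[4.2,-3,-1.2],0]
    - [[0,0,-20],[9,-6.5,-1.2],0]
    - [[0,0,-30],[14,-10,-1.2],0]
    - [[0,0,-40],[19,-13.6,-1.2],0]
    - [[0,0,-50],[24,-17.2,-1.2],0]
  newtons: 30

```text
t: 1.78
eef_pos: [0.4332, -0.35, 0.2607]
tool_rot: [0.0, 0.79, 0.614, 0.0]
contact_force: [1.4, -1.2, 0.1]
gripper_width: 0.004
```

```bash
python3 -c "
from h import *
plan([.663,.067,.23],86)"
```

```text
t 1.77 pos [ 0.4332 -0.35    0.2607] psi 75.69 tilt 0.05 F [ 1.42 -1.19  0.08] w 0.004
 -> turn [  0.    0.  -10.3] shift cm [46.08 11.96  3.05]
```

Emit:
carry_out:
  moves:
    - [[0,0,-5],[5,1.3,0],0]
    - [[0,0,-10.3],[10.5,2.7,0],0]
    - [[0,0,-10.3],[16,4.2,0],0]
    - [[0,0,-10.3],[21.5,5.6,0],0]
    - [[0,0,-10.3],[27,7,0],0]

```text
t: 2.4
eef_pos: [0.5691, -0.1067, 0.2606]
tool_rot: [0.0, 0.733, 0.68, 0.0]
contact_force: [1.1, -0.2, -0.3]
gripper_width: 0.0
```

```bash
python3 -c "
from h import *
plan([.663,.067,.21],86)"
```

```text
t 2.4 pos [ 0.5691 -0.1067  0.2606] psi 85.64 tilt 0.04 F [ 1.11 -0.16 -0.3 ] w 0.0
 -> turn [ 0.   0.  -0.4] shift cm [18.03  8.04  5.06]
```

Emit:
carry_out:
  moves:
    - [[0,0,0],[4.5,2,0],0]
    - [[0,0,0],[9.5,4.2,0],0]
    - [[0,0,0],[14,6.3,0],0]
    - [[0,0,0],[18,8,1],0]
    - [[0,0,0],[18,8,4],0]

```text
t: 3.02
eef_pos: [0.6635, 0.0711, 0.2215]
tool_rot: [0.0, 0.731, 0.682, 0.003]
contact_force: [-0.4, -0.6, -0.5]
gripper_width: 0.001
```

```bash
python3 - <<'E'
from h import *
plan([.663,.067,.19],86)
a=bot.read_camera("top");b=bot.read_camera("scene")
f=lambda x:cv2.resize(x,None,fx=2.6,fy=2.6,interpolation=cv2.INTER_CUBIC)
A=f(a[95:215,160:310]);B=f(b[130:250,180:330])
cv2.imwrite("pics/c2.png",np.hstack([A,B])[:,:,::-1])
for n in("probe","dock"):
  for d in bot.silhouettes(n,"scene"): print(n,d["score"],d["location"],d["region"].sum())
E
```

```text
t 3.02 pos [0.6635 0.0711 0.2215] psi 86.01 tilt 0.33 F [-0.38 -0.59 -0.5 ] w 0.001
 -> turn [ 0.2 -0.2  0. ] shift cm [-0.43 -0.04  3.15]
probe 0.7 [291.1, 244.9] 629
probe 0.66 [277.2, 298.0] 651
dock 0.5 [293.2, 259.2] 317
dock 0.27 [250.3, 274.0] 258
```

View pics/c2.png

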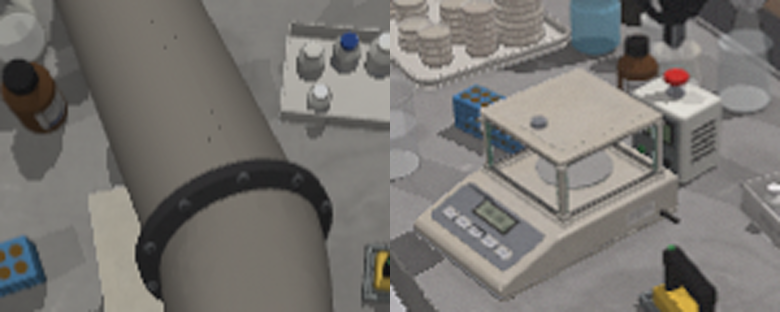

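The scene crop shows the red head at about (290,160), with the closed fingers just above it. The probe and dock are now in clear view around (291,245).

```bash
python3 - <<'E'
from h import *
im=bot.read_camera("scene"); hsv=cv2.cvtColor(im,cv2.COLOR_RGB2HSV).astype(int)
m=((hsv[...,0]<8)|(hsv[...,0]>172))&(hsv[...,1]>120)&(hsv[...,2]>60); m[:, :275]=0;m[:,305:]=0;m[:145]=0;m[175:]=0
ys,xs=np.nonzero(m);uv=[xs.mean(),ys.mean()];print(len(xs),uv,xs.min(),xs.max(),ys.min(),ys.max())
p=tri([((216.74,129.9),"top"),(uv,"scene")]);print("tri head mid",p, "expected z ~.150", at_z(uv,"scene",.150))
print("model head proj",proj([[.663,.067,.154],[.663,.067,.142]],"scene"),proj([.663,.067,.152],"top"))
o=bot.get_obs(); print("tip proj",proj(o["eef_pos"]-[0,0,.017],"scene"))
pt=np.load("m_top_probe_320.npy").astype(np.float32)
d=[d for d in bot.silhouettes("probe","scene") if abs(d["location"][0]-291)<6][0]; ps=d["region"].astype(np.float32); np.save("m_scene_probe_clear.npy",ps)
P=np.vstack([box(.046,.116,0,.026),box(.024,.104,.062,.086)])
print("fit xy",fit({"top":pt,"scene":ps},P,[.476,-.26,-.08],z=.006))
print("scene only",fit({"scene":ps},P,[.476,-.26,-.08],z=.006))
print("free z",fit({"top":pt,"scene":ps},P,[.476,-.26,-.08],z=.006,freez=True))
crop=im[210:280,250:340]; cv2.imwrite("pics/c3.png",cv2.resize(crop,None,fx=8,fy=8,interpolation=cv2.INTER_CUBIC)[:,:,::-1])
E
```

```text
49 [np.float64(289.7755102040816), np.float64(159.12244897959184)] 286 294 156 162
tri head mid [0.66457852 0.06698878 0.14803739] expected z ~.150 [0.66337172 0.06404077 0.15      ]
model head proj [[289.26949491 157.88477457]
 [289.24296654 160.69139602]] [[216.66508346 129.75024849]]
tip proj [[289.55201241 146.27178476]]
fit xy (array([ 0.47576529, -0.25644096, -0.13495452]), np.float64(0.3304261565208435))
scene only (array([ 0.47511451, -0.2556439 , -0.20295602]), np.float64(0.13933628797531128))
free z (array([ 0.47530249, -0.25841084, -0.13893636,  0.00451307]), np.float64(0.3283340334892273))
```

View pics/c3.png

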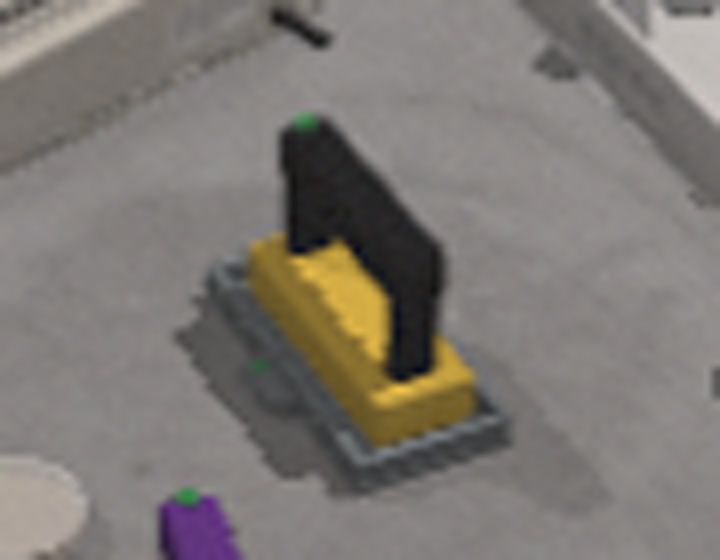

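The crop shows the probe lying straight in its dock, with the handle bar on top. The plunger triangulates to (0.664, 0.067), z ≈ 0.15, so I'm pressing it now.

Emit:
carry_out:
  moves:
    - [[0.2,-0.2,0],[-0.4,0,2],0]
    - [[0.2,-0.2,0],[-0.4,0,4],0]
    - [[0.2,-0.2,0],[-0.4,0,5],0]
    - [[0.2,-0.2,0],[-0.4,0,5.6],0]
    - [[0.2,-0.2,0],[-0.4,0,5.6],0]

```text
t: 3.95
eef_pos: [0.6611, 0.0611, 0.1642]
tool_rot: [-0.0, 0.733, 0.68, -0.003]
contact_force: [-2.4, -1.5, 4.1]
gripper_width: 0.0
```

```bash
python3 - <<'E'
from h import *
plan([.663,.067,.158],86)
im=bot.read_camera("scene"); hsv=cv2.cvtColor(im,cv2.COLOR_RGB2HSV).astype(int)
m=((hsv[...,0]<8)|(hsv[...,0]>172))&(hsv[...,1]>120)&(hsv[...,2]>60); m[:, :275]=0;m[:,305:]=0;m[:145]=0;m[175:]=0
ys,xs=np.nonzero(m);print(len(xs),xs.mean(),ys.mean(),ys.min(),ys.max())
E
```

```text
t 3.95 pos [0.6611 0.0611 0.1642] psi 85.66 tilt 0.34 F [-2.44 -1.51  4.12] w 0.0
 -> turn [-0.2  0.2 -0.3] shift cm [0.6  0.14 0.62]
30 289.8333333333333 161.76666666666668 159 164
```

Emit:
carry_out:
  moves:
    - [[0,0,0],[0,0,0.4],0]
    - [[0,0,0],[0,0,0.6],0]
    - [[0,0,0],[0,0,0.7],0]
    - [[0,0,0],[0,0,0.7],0]

```text
t: 4.5
eef_pos: [0.6621, 0.0616, 0.1591]
tool_rot: [0.001, 0.733, 0.68, -0.002]
contact_force: [-4.7, -1.4, 12.4]
gripper_width: -0.001
```

Emit:
carry_out:
  moves:
    - [[0,0,0],[0,0,0.15],0]
    - [[0,0,0],[0,0,0.15],0]
    - [[0,0,0],[0,0,0.15],0]

```text
t: 4.88
eef_pos: [0.6621, 0.0616, 0.1589]
tool_rot: [0.001, 0.733, 0.68, -0.002]
contact_force: [-8.7, -3.1, 19.7]
gripper_width: 0.004
```

The tool is at the stop: force rose from 12 to 20 N with only 0.2 mm of travel, and the height matches 154−12+17 mm. Lifting off.

Emit:
carry_out:
  moves:
    - [[0,0,0],[0,0,-2],0]
    - [[0,0,0],[0,0,-5],0]
    - [[0,0,0],[0,0,-9],0]
    - [[0,0,0],[0,0,-11],0]
    - [[0,0,0],[0,0,-11],0]

```text
t: 5.5
eef_pos: [0.6625, 0.0621, 0.267]
tool_rot: [0.001, 0.733, 0.68, -0.001]
contact_force: [-0.4, 0.4, -0.7]
gripper_width: 0.003
```

```bash
python3 - <<'E'
from h import *
plan([.475,-.259,.26],82)
im=bot.read_camera("scene"); hsv=cv2.cvtColor(im,cv2.COLOR_RGB2HSV).astype(int)
m=((hsv[...,0]<8)|(hsv[...,0]>172))&(hsv[...,1]>120)&(hsv[...,2]>60); m[:, :275]=0;m[:,305:]=0;m[:145]=0;m[175:]=0
ys,xs=np.nonzero(m);print(len(xs),xs.mean(),ys.mean(),ys.min(),ys.max())
# bar from image points: scene bar top face green dot end & far end
f=lambda u,v:np.array([250+u/8,210+v/8])
g=lambda u,v:np.array([110+u/2.7,100+v/2.7])
# scene: dock corners at top rim z=.016
for n,q in dict(L=(212,270),B=(355,470),Rr=(508,425)).items(): print(n,at_z(f(*q),"scene",.014).round(4))
for n,q in dict(TL=(515,241),TR=(634,252),BR=(628,310),BL=(513,302)).items(): print(n,at_z(g(*q),"top",.012).round(4))
for n,q in dict(TL=(537,246),TR=(630,254),BR=(627,279),BL=(533,270)).items(): print("bar",n,at_z(g(*q),"top",.092).round(4))
E
```

```text
t 5.5 pos [0.6625 0.0621 0.267 ] psi 85.68 tilt 0.16 F [-0.41  0.38 -0.68] w 0.003
 -> turn [-0.   0.2  3.7] shift cm [-33.43 -16.28   0.8 ]
49 289.7755102040816 159.12244897959184 156 162
L [ 0.4464 -0.1923  0.014 ]
B [ 0.4287 -0.3274  0.014 ]
Rr [ 0.4946 -0.3372  0.014 ]
TL [ 0.5104 -0.1926  0.012 ]
TR [ 0.4966 -0.3355  0.012 ]
BR [ 0.4267 -0.3252  0.012 ]
BL [ 0.4368 -0.1885  0.012 ]
bar TL [ 0.4902 -0.2069  0.092 ]
bar TR [ 0.4808 -0.3108  0.092 ]
bar BR [ 0.4527 -0.3061  0.092 ]
bar BL [ 0.4631 -0.2017  0.092 ]
```

Emit:
carry_out:
  moves:
    - [[0,0,0],[-4,-2,0],0]
    - [[0,0,0],[-9,-4.5,0],0]
    - [[0,0,1.7],[-14,-7,0],0]
    - [[0,0,1.7],[-19,-9.4,0],0]
    - [[0,0,1.7],[-24,-11.9,0],4]

```text
t: 6.18
eef_pos: [0.5229, -0.1701, 0.265]
tool_rot: [-0.001, 0.743, 0.669, -0.003]
contact_force: [0.1, -1.3, -0.6]
gripper_width: 0.199
```

```bash
python3 -c "
from h import *
plan([.473,-.258,.16],84)"
```

```text
t 6.17 pos [ 0.5229 -0.1701  0.265 ] psi 83.96 tilt 0.41 F [ 0.06 -1.26 -0.57] w 0.199
 -> turn [-0.4  0.2 -0. ] shift cm [-9.23 -3.97 10.55]
```

Emit:
carry_out:
  moves:
    - [[0,0,0],[-4.6,-2,2],7]
    - [[0,0,0],[-9.3,-4.1,5],7]
    - [[0,0,0],[-9.3,-4.1,9],7]
    - [[0,0,0],[-9.3,-4.1,10.5],7]
    - [[0,0,0],[-9.3,-4.1,10.5],7]

```text
t: 6.8
eef_pos: [0.4736, -0.2559, 0.1612]
tool_rot: [-0.002, 0.743, 0.67, -0.003]
contact_force: [0.5, 0.4, 0.6]
gripper_width: 0.823
```

```bash
python3 - <<'E'
from h import *
plan([.473,-.258,.078],84)
a=bot.read_camera("top");b=bot.read_camera("scene")
f=lambda x:cv2.resize(x,None,fx=4,fy=4,interpolation=cv2.INTER_CUBIC)
cv2.imwrite("pics/c4.png",np.hstack([f(a[150:250,275:365]),f(b[180:280,245:335])])[:,:,::-1])
E
```

```text
t 6.8 pos [ 0.4736 -0.2559  0.1612] psi 84.06 tilt 0.38 F [0.5  0.43 0.57] w 0.823
 -> turn [-0.4  0.1  0.1] shift cm [-0.2   0.02  8.32]
```

View pics/c4.png

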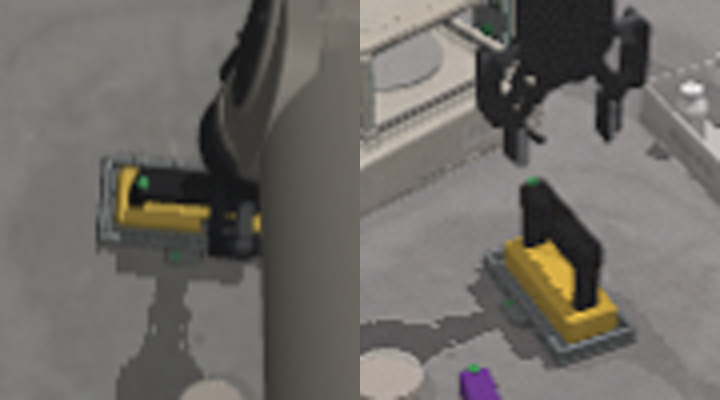

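Seen in the scene crop, the open fingers straddle the bar: finger midpoint at (560,135), bar middle straight below at (562,235). Descending to grasp.

Emit:
carry_out:
  moves:
    - [[-0.4,0.1,0],[-0.2,0,3],7]
    - [[-0.4,0.1,0],[-0.2,0,6],7]
    - [[-0.4,0.1,0],[-0.2,0,8],7]
    - [[-0.4,0.1,0],[-0.2,0,8.3],7]
    - [[-0.4,0.1,0],[-0.2,0,8.3],7]

```text
t: 7.52
eef_pos: [0.4746, -0.2595, 0.0807]
tool_rot: [0.003, 0.743, 0.669, 0.001]
contact_force: [0.2, -0.8, 0.2]
gripper_width: 0.818
```

Emit:
carry_out:
  moves:
    - [[0,0,0],[0,0,0],2]
    - [[0,0,0],[0,0,0],1]
    - [[0,0,0],[0,0,0],1]
    - [[0,0,0],[0,0,0],1]
    - [[0,0,0],[0,0,0],1]
  newtons: 60

```text
t: 8.15
eef_pos: [0.4738, -0.2596, 0.0803]
tool_rot: [0.002, 0.743, 0.669, 0.001]
contact_force: [-1.4, 0.5, 6.2]
gripper_width: 0.272
```

```bash
python3 -c "
from h import *
plan([.473,-.258,.078],84)"
```

```text
t 8.15 pos [ 0.4738 -0.2596  0.0803] psi 83.97 tilt 0.28 F [-1.43  0.48  6.19] w 0.272
 -> turn [ 0.2  0.1 -0. ] shift cm [ 0.15 -0.1   0.23]
```

Closed to 23 mm on the bar, so it is gripped. Lifting straight up.

Emit:
carry_out:
  moves:
    - [[0,0,0],[0,0,-1],1]
    - [[0,0,0],[0,0,-3],1]
    - [[0,0,0],[0,0,-5],1]
    - [[0,0,0],[0,0,-8],1]
    - [[0,0,0],[0,0,-11],1]

```text
t: 8.78
eef_pos: [0.4727, -0.259, 0.1906]
tool_rot: [0.002, 0.743, 0.669, 0.0]
contact_force: [-0.4, -0.7, -2.1]
gripper_width: 0.273
```

Emit:
carry_out:
  moves:
    - [[0,0,0],[0,0,-3],1]
    - [[0,0,0],[0,0,-6],1]
    - [[0,0,0],[0,0,-9],1]
    - [[0,0,0],[0,0,-12.5],1]
    - [[0,0,0],[0,0,-12.5],1]

```text
t: 9.4
eef_pos: [0.4739, -0.2592, 0.3174]
tool_rot: [0.004, 0.743, 0.669, 0.001]
contact_force: [-0.2, -0.3, -2.6]
gripper_width: 0.272
```

```bash
python3 - <<'E'
from h import *
plan([.50,0,.315],95); plan([.473,.28,.315],107)
b=bot.read_camera("scene");a=bot.read_camera("top")
f=lambda x:cv2.resize(x,None,fx=3,fy=3,interpolation=cv2.INTER_CUBIC)
cv2.imwrite("pics/c5.png",np.hstack([f(a[130:250,270:390]),f(b[130:250,230:350])])[:,:,::-1])
E
```

```text
t 9.4 pos [ 0.4739 -0.2592  0.3174] psi 83.97 tilt 0.54 F [-0.17 -0.26 -2.6 ] w 0.272
 -> turn [  0.5   0.3 -11. ] shift cm [26.05 -0.13  0.14]
t 9.4 pos [ 0.4739 -0.2592  0.3174] psi 83.97 tilt 0.54 F [-0.17 -0.26 -2.6 ] w 0.272
 -> turn [  0.4   0.3 -23. ] shift cm [ 5.362e+01 -5.750e+00 -1.000e-02]
```

View pics/c5.png

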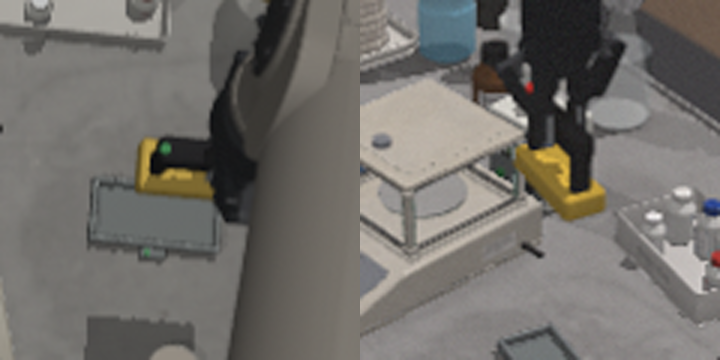

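The probe is held level in both crops and the dock is empty. Carrying it over the balance with the face at about 0.24 m.

Emit:
carry_out:
  moves:
    - [[0.4,0.3,0],[3.5,0,0],1]
    - [[0.4,0.3,-2],[8,0,0],1]
    - [[0.4,0.3,-5],[13,0,0],1]
    - [[0.4,0.3,-8],[18,0,0],1]
    - [[0.4,0.3,-11],[23,0,0],1]

```text
t: 10.12
eef_pos: [0.4958, -0.0287, 0.3124]
tool_rot: [-0.003, 0.675, 0.738, -0.001]
contact_force: [0.6, 0.5, -2.8]
gripper_width: 0.272
```

```bash
python3 - <<'E'
from h import *
plan([.473,.28,.315],107)
E
```

```text
t 10.12 pos [ 0.4958 -0.0287  0.3124] psi 95.06 tilt 0.42 F [ 0.55  0.46 -2.8 ] w 0.272
 -> turn [ -0.3  -0.3 -11.9] shift cm [30.95  0.46 -0.15]
```

Emit:
carry_out:
  moves:
    - [[0,0,0],[4,0,-0.2],1]
    - [[0,0,-3],[10,0,-0.2],1]
    - [[0,0,-6],[16,0.2,-0.2],1]
    - [[0,0,-9],[22,0.4,-0.2],1]
    - [[0,0,-12],[26,0.4,-0.2],1]

```text
t: 10.75
eef_pos: [0.4766, 0.2318, 0.3154]
tool_rot: [-0.003, 0.593, 0.805, -0.001]
contact_force: [0.5, -0.2, -2.5]
gripper_width: 0.266
```

Emit:
carry_out:
  moves:
    - [[0,0,0],[2,-0.4,0],1]
    - [[0,0,0],[3.5,-0.7,0],1]
    - [[0,0,0],[4.5,-0.8,0],1]
    - [[0,0,0],[4.5,-0.8,0],1]
    - [[0,0,0],[4.5,-0.8,0],1]

```text
t: 11.38
eef_pos: [0.4581, 0.2689, 0.317]
tool_rot: [-0.002, 0.596, 0.803, -0.0]
contact_force: [-0.1, -0.0, -2.4]
gripper_width: 0.27
```

```bash
python3 - <<'E'
from h import *
plan([.473,.28,.20],107)
for c in("top","scene"):
    im=bot.read_camera(c)
    for n in("rack","probe"):
        for d in bot.silhouettes(n,c): print(c,n,d["score"],d["location"],d["region"].sum())
    cv2.imwrite(f"pics/f_{c}.png",im[:,:,::-1])
a,b=cv2.imread("pics/f_top.png"),cv2.imread("pics/f_scene.png")
f=lambda x:cv2.resize(x,None,fx=3,fy=3,interpolation=cv2.INTER_CUBIC)
cv2.imwrite("pics/c6.png",np.hstack([f(a[120:260,90:210]),f(b[80:220,160:280])]))
E
```

```text
t 11.38 pos [0.4581 0.2689 0.317 ] psi 106.88 tilt 0.24 F [-0.1  -0.01 -2.36] w 0.27
 -> turn [-0.1 -0.2 -0.1] shift cm [ 0.59  1.78 11.7 ]
top rack 0.78 [160.6, 198.3] 608
top probe 0.66 [137.7, 189.2] 483
top probe 0.59 [378.0, 251.0] 633
scene rack 0.87 [210.5, 173.3] 246
scene probe 0.94 [211.7, 121.3] 491
scene probe 0.67 [276.8, 298.4] 723
```

View pics/c6.png

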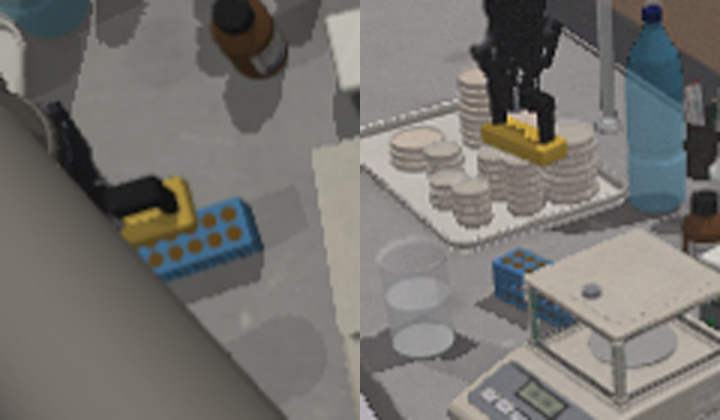

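The probe hangs level at (212,121) in the scene, above the rack at (210,173). Next I refine the probe-in-hand offset and check the rack model in both views.

```bash
cat > chk.py <<'E'
from h import *
def ymask(im,c,roi):
    h=cv2.cvtColor(im,cv2.COLOR_RGB2HSV).astype(int); m=(h[...,0]>14)&(h[...,0]<32)&(h[...,1]>130)&(h[...,2]>50)
    z=np.zeros(m.shape,np.uint8); u,v,U,V=roi; z[v:V,u:U]=m[v:V,u:U]
    n,l,s,_=cv2.connectedComponentsWithStats(z,connectivity=8); keep=np.isin(l,1+np.flatnonzero(s[1:,4]>8))
    ys,xs=np.nonzero(keep); hu=cv2.convexHull(np.c_[xs,ys].astype(np.int32)); o=np.zeros(m.shape,np.uint8); cv2.fillPoly(o,[hu],1); return o.astype(np.float32)
def probefit(ms,z0=None):
    o=bot.get_obs(); m=Rq(o["tool_rot"]).as_matrix(); psi=np.arctan2(m[1,0],m[0,0])-np.pi/2; T=o["eef_pos"]
    pts=box(.046,.116,-.0743,-.0483)
    def world(p): # p: along probe y, yaw, pitch about tool y(probe x), dx, dz
        w=R.from_euler("x",p[2]).apply(pts+[p[3],p[0],p[4]]); return R.from_euler("z",psi+p[1]).apply(w)+T
    def cost(p):
        t=1e-1*((p[3]/.004)**2+(p[4]/.004)**2)*.1+.01*((p[1]/.05)**2)
        for c,k in ms.items():
            h=cv2.convexHull(((proj(world(p),c)+.5)*4).astype(np.float32)); a=np.zeros((1536,2048),np.uint8); cv2.fillPoly(a,[np.round(h*16).astype(np.int32)],1,shift=4)
            a=cv2.resize(a.astype(np.float32),(512,384),interpolation=cv2.INTER_AREA); t+=1-np.minimum(a,k).sum()/np.maximum(a,k).sum()
        return t
    s=np.vstack([np.zeros(5)]+[np.eye(5)[k]*[.01,.05,.05,.003,.003][k] for k in range(5)])
    r=minimize(cost,np.zeros(5),method="Nelder-Mead",options=dict(initial_simplex=s,xatol=1e-4,fatol=1e-4,maxiter=600))
    fc=R.from_euler("z",psi+r.x[1]).apply(R.from_euler("x",r.x[2]).apply([[r.x[3],r.x[0],-.0743+r.x[4]]]))[0]+T
    print("along,yaw,pitch,dx,dz",r.x.round(4),"cost",round(r.fun,3),"cost0",round(cost(np.zeros(5)),3),"face",fc.round(4),"probe yaw",round(psi+r.x[1],3)); return world(r.x)
E
python3 - <<'E'
from chk import *
b=bot.read_camera("scene"); m=ymask(b,"scene",(190,100,240,150)); print(m.sum(),cv2.boundingRect(m.astype(np.uint8)))
W=probefit({"scene":m})
rk=R.from_euler("z",.302).apply(box(.052,.136,0,.06))+[.4713,.2794,0]
# rack blue in scene, visible part
S=6; u,v=185,105; im=cv2.resize(b[v:v+90,u:u+70],None,fx=S,fy=S,interpolation=cv2.INTER_CUBIC)[:,:,::-1].copy()
for P,col in((W,(255,0,255)),(rk,(0,0,255))):
    q=((proj(P,"scene")+.5-[u,v])*S).round().astype(int)
    for i in range(8):
        for k in(1,2,4):
            if not i&k: cv2.line(im,tuple(map(int,q[i])),tuple(map(int,q[i|k])),col,1)
cv2.imwrite("pics/c7.png",im)
E
```

```text
288.0 (200, 119, 29, 16)
along,yaw,pitch,dx,dz [ 0.0078 -0.0287 -0.08    0.0013  0.0001] cost 0.134 cost0 0.187 face [0.4585 0.2718 0.2426] probe yaw 0.267
```

View pics/c7.png

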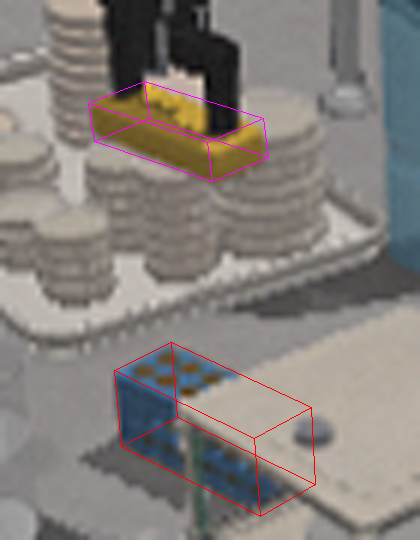

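```bash
cat > chk2.py <<'E'
from h import *
def classes(im,roi):
    h=cv2.cvtColor(im,cv2.COLOR_RGB2HSV).astype(int); r=im.astype(int)
    y=(h[...,0]>14)&(h[...,0]<34)&(h[...,1]>110)&(h[...,2]>45); dark=(h[...,2]<60)&~y
    roi_=np.zeros(y.shape,bool); u,v,U,V=roi; roi_[v:V,u:U]=1
    return (y&roi_).astype(np.float32),(cv2.dilate(dark.astype(np.uint8),np.ones((3,3)))>0)&~y
def probefit2(ims):
    o=bot.get_obs(); m=Rq(o["tool_rot"]).as_matrix(); psi=np.arctan2(m[1,0],m[0,0])-np.pi/2; T=o["eef_pos"]
    pts=box(.046,.116,-.0743,-.0483); C={c:classes(*a) for c,a in ims.items()}
    def pose(p,x): return R.from_euler("z",psi+p[1]).apply(R.from_euler("x",p[2]).apply(x+np.array([p[3],p[0],p[4]])))+T
    def cost(p):
        t=((p[3]/.003)**2+(p[4]/.003)**2+(p[1]/.03)**2)*.005+.002*(p[2]/.05)**2
        for c,(y,d) in C.items():
            h=cv2.convexHull(((proj(pose(p,pts),c)+.5)*4).astype(np.float32)); a=np.zeros((1536,2048),np.uint8); cv2.fillPoly(a,[np.round(h*16).astype(np.int32)],1,shift=4)
            a=cv2.resize(a.astype(np.float32),(512,384),interpolation=cv2.INTER_AREA); k=~d
            t+=1-np.minimum(a,y)[k].sum()/np.maximum(a,y)[k].sum()
        return t
    best=min((minimize(cost,x0,method="Nelder-Mead",options=dict(initial_simplex=np.vstack([x0]+[np.array(x0)+np.eye(5)[k]*[.006,.03,.04,.002,.002][k] for k in range(5)]),xatol=1e-4,fatol=1e-4,maxiter=600)) for x0 in([0.]*5,[.004,0,-.05,0,0],[-.004,0,.05,0,0],[.006,0,0,0,0])),key=lambda r:r.fun)
    p=best.x; fc=pose(p,np.array([[0,0,-.0743]]))[0]
    print("along,yaw,pitch,dx,dz",p.round(4),"cost",round(best.fun,3),"cost0",round(cost(np.zeros(5)),3),"face",fc.round(4),"TCP",T.round(4),"yaw",round(psi+p[1],3))
    print("pitch profile",[(a,round(minimize(lambda q:cost([q[0],q[1],a,0,q[2]]),[p[0],p[1],p[4]],method="Nelder-Mead",options=dict(xatol=2e-4,fatol=2e-4)).fun,3)) for a in(-.08,-.04,0,.04)])
E
python3 - <<'E'
from chk2 import *
b=bot.read_camera("scene");a=bot.read_camera("top")
B=(b,(190,100,240,150));A=(a,(120,160,165,215))
probefit2({"scene":B}); probefit2({"scene":B,"top":A})
E
```

```text
along,yaw,pitch,dx,dz [ 0.004  -0.0126 -0.0136  0.0013  0.0013] cost 0.144 cost0 0.186 face [0.4581 0.273  0.2442] TCP [0.4576 0.2698 0.3172] yaw 0.283
pitch profile [(-0.08, np.float64(0.147)), (-0.04, np.float64(0.149)), (0, np.float64(0.154)), (0.04, np.float64(0.172))]
along,yaw,pitch,dx,dz [ 0.0055 -0.0239 -0.0485  0.0011  0.001 ] cost 0.766 cost0 0.815 face [0.4582 0.2719 0.2437] TCP [0.4576 0.2698 0.3172] yaw 0.272
pitch profile [(-0.08, np.float64(0.771)), (-0.04, np.float64(0.778)), (0, np.float64(0.786)), (0.04, np.float64(0.846))]
```

Emit:
carry_out:
  moves:
    - [[-0.1,-0.2,-0.4],[0.2,0.8,1],1]
    - [[-0.1,-0.2,-0.4],[0.2,1.6,4],1]
    - [[-0.1,-0.2,-0.4],[0.2,1.6,8],1]
    - [[-0.1,-0.2,-0.4],[0.2,1.6,11.2],1]
    - [[-0.1,-0.2,-0.4],[0.2,1.6,11.7],1]

```text
t: 12.45
eef_pos: [0.4708, 0.276, 0.1974]
tool_rot: [-0.002, 0.592, 0.806, -0.002]
contact_force: [-0.4, 0.6, -1.9]
gripper_width: 0.272
```

Emit:
carry_out:
  moves:
    - [[0,0,0],[0,0,0],1]
    - [[0,0,0],[0,0,0],1]
    - [[0,0,0],[0,0,0],1]

```text
t: 12.82
eef_pos: [0.4725, 0.2772, 0.2013]
tool_rot: [0.0, 0.592, 0.806, 0.001]
contact_force: [0.2, 0.7, -1.6]
gripper_width: 0.267
```

```bash
python3 - <<'E'
from chk2 import *
plan([.4722,.2765,.150],107.3)
b=bot.read_camera("scene");a=bot.read_camera("top")
probefit2({"scene":(b,(185,120,245,185))})
f=lambda x:cv2.resize(x,None,fx=5,fy=5,interpolation=cv2.INTER_CUBIC)
cv2.imwrite("pics/c8.png",np.hstack([f(a[155:235,110:190]),f(b[110:190,180:260])])[:,:,::-1])
E
```

```text
t 12.82 pos [0.4725 0.2772 0.2013] psi 107.36 tilt 0.09 F [ 0.23  0.68 -1.64] w 0.267
 -> turn [ 0.1 -0.   0.1] shift cm [-0.07 -0.05  5.13]
along,yaw,pitch,dx,dz [ 0.0064 -0.0113 -0.0202  0.0022  0.0019] cost 0.151 cost0 0.215 face [0.4729 0.2824 0.1284] TCP [0.4723 0.277  0.2009] yaw 0.292
pitch profile [(-0.08, np.float64(0.163)), (-0.04, np.float64(0.161)), (0, np.float64(0.168)), (0.04, np.float64(0.191))]
```

View pics/c8.png

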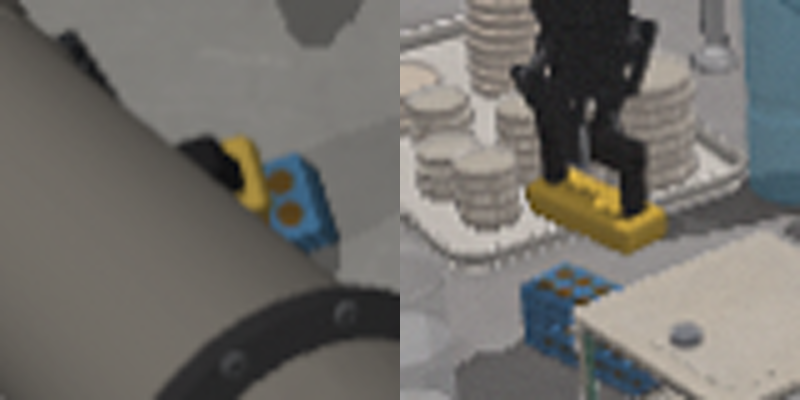

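The probe sits right over the rack and looks parallel to it in both crops; the fit puts its face about 3 mm off centre. Descending.

Emit:
carry_out:
  moves:
    - [[0,0,0],[-0.2,0,1.5],1]
    - [[0,0,0],[-0.2,0,3],1]
    - [[0,0,0],[-0.2,0,4.2],1]
    - [[0,0,0],[-0.2,0,4.9],1]
    - [[0,0,0],[-0.2,0,5.1],1]

```text
t: 13.55
eef_pos: [0.4722, 0.2749, 0.1485]
tool_rot: [-0.001, 0.592, 0.806, -0.001]
contact_force: [0.3, 1.1, -1.1]
gripper_width: 0.267
```

Emit:
carry_out:
  moves:
    - [[0,0,0],[0,0,0.2],1]
    - [[0,0,0],[0,0,0.2],1]
    - [[0,0,0],[0,0,0.2],1]
    - [[0,0,0],[0,0,0.2],1]

```text
t: 14.05
eef_pos: [0.4726, 0.275, 0.1474]
tool_rot: [-0.0, 0.592, 0.806, 0.0]
contact_force: [-0.1, 0.1, -1.9]
gripper_width: 0.274
```

```bash
python3 - <<'E'
from chk2 import *
plan([.4722,.2755,.147],107.3)
b=bot.read_camera("scene")
probefit2({"scene":(b,(185,135,245,200))})
c=cv2.resize(b[125:195,185:245],None,fx=8,fy=8,interpolation=cv2.INTER_CUBIC)
cv2.imwrite("pics/c9.png",c[:,:,::-1])
E
```

```text
t 14.05 pos [0.4726 0.275  0.1474] psi 107.37 tilt 0.03 F [-0.09  0.11 -1.86] w 0.274
 -> turn [-0.  -0.   0.1] shift cm [ 0.06 -0.02  0.04]
along,yaw,pitch,dx,dz [ 0.0281 -0.0332 -0.1846  0.0009  0.0032] cost 0.306 cost0 0.393 face [0.4695 0.2893 0.0722] TCP [0.4725 0.275  0.1473] yaw 0.27
pitch profile [(-0.08, np.float64(0.338)), (-0.04, np.float64(0.357)), (0, np.float64(0.376)), (0.04, np.float64(0.392))]
```

View pics/c9.png

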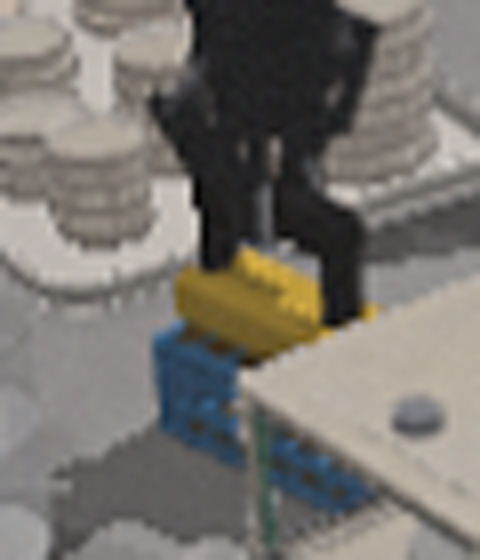

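The probe hovers above the rack, left corner at about (178,312) in the crop. The balance now hides its right end, so the last full fit is not valid. One check on the visible corner, then hand in.

```bash
python3 - <<'E'
from h import *
o=bot.get_obs(); psi=.303
for al in(0,.003,.006):
    w=R.from_euler("z",psi).apply([[-.023,.058+al,-.0743],[-.023,.058+al,-.0483],[.023,.058+al,-.0483]])+o["eef_pos"]
    print(al,((proj(w,"scene")+.5-[185,125])*8).round(0).tolist())
rk=R.from_euler("z",.302).apply([[-.026,.068,.06],[-.026,.068,0]])+[.4713,.2794,0]
print("rack",((proj(rk,"scene")+.5-[185,125])*8).round(0).tolist(), "speeds",np.abs(o["joint_vel"]).max())
E
```

```text
0 [[173.0, 319.0], [169.0, 273.0], [237.0, 239.0]]
0.003 [[169.0, 317.0], [165.0, 272.0], [233.0, 238.0]]
0.006 [[165.0, 315.0], [161.0, 270.0], [229.0, 236.0]]
rack [[152.0, 334.0], [162.0, 435.0]] speeds 0.002520600989011765
```

Emit:
carry_out:
  moves:
    - [[0,0,0],[0.1,0,0.1],1]
    - [[0,0,0],[0.2,-0.1,0.2],1]
    - [[0,0,0],[0.2,-0.1,0.2],1]
    - [[0,0,0],[0.2,-0.1,0.2],1]
    - [[0,0,0],[0.2,-0.1,0.2],1]

```text
t: 14.72
eef_pos: [0.4709, 0.2765, 0.1451]
tool_rot: [-0.0, 0.592, 0.806, -0.0]
contact_force: [-0.6, -1.1, -2.2]
gripper_width: 0.266
```

Emit:
carry_out:
  moves:
    - [[0,0,0],[0,0,0],1]
    - [[0,0,0],[0,0,0],1]
    - [[0,0,0],[0,0,0],1]
    - [[0,0,0],[0,0,0],1]

```text
t: 15.22
eef_pos: [0.4709, 0.2765, 0.1452]
tool_rot: [-0.0, 0.592, 0.806, -0.0]
contact_force: [-0.3, 0.3, -2.0]
gripper_width: 0.271
```

```bash
python3 -c "
from h import *
plan([.472,.277,.146],107.3); print(abs(bot.get_obs()['joint_vel']).max()); print(bot.hand_in())"
```

```text
t 15.22 pos [0.4709 0.2765 0.1452] psi 107.37 tilt 0.05 F [-0.34  0.29 -1.98] w 0.271
 -> turn [-0.  -0.   0.1] shift cm [ 0.01  0.12 -0.09]
0.0016018442922642205
the job is handed in; nothing more can be done
None
```

I handed the job in at about 15 s with the probe held above the rack. No verdict is reported, so success rests on the checks below.

- **Plunger:** I pressed it to its stop. The force rose to about 20 N with no further travel, at the height expected for 12 mm. The camera then showed the head back at exactly its starting pixels, all before I touched the probe.
- **Carry:** I lifted the probe by its handle and carried it over the balance with its face about 0.24 m above the bench.
- **Final pose:** The face should be about 11 mm above the rack top, going by arm pose and grip height. The tool stands 0.05° off vertical and 0.1° off the rack's measured direction, the joints are still, and the grip is on the 24 mm bar. The wrist force is about 2 N, near the probe's weight, so nothing suggests contact.

**Checks that disagreed:**
- **Position along the probe:** The fits before the last descent put it about 3 to 6 mm to one side in the grip, while the visible corner at the end suggested a few mm to the other. I set the pose between the two, which should be within about 7 mm of centre against the 12 mm allowed.
- **Level of the probe:** The fits gave a lengthwise tilt of about -0.01 to -0.05 rad, and the first rough one gave -0.08; the limit is 0.09.
- **Last camera fit:** It gave a tilt of -0.18 rad, but the balance hid one end of the probe by then, so I discarded it.

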